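# Snap the lid onto the loaded pacifier capsule and keep it pressed home

### The job

The pacifier is already in its capsule: take the coral lid from the tray, set it squarely on the open capsule and press it straight down until it clicks, past the sudden drop in force, so that it sits fully home all round. Keep bearing down firmly, so that the soft foot under the capsule stays clearly squashed, for a couple of seconds, and finish like that, with the gripper still pressing on the lid (holding the knob or not, as you like); do not let up at the end. Leave the cup of spoons, the teething keys and the nail file case where they are.

Things in the scene. Friction and masses are not known exactly. Their poses are not given: they have to be found in the camera images.
- lid: Round coral snap lid, 64 mm across, standing open side down on the tray, loose, about 40 g. Origin: centre of its lower rim; z up. Skirt and deck are 30 mm high; on the deck stands a white round grip knob, 28 mm in diameter, 26 mm tall. Skirt open below, 27 mm deep inside; an inward bead at its lower edge, 3 mm high, leaves a 53 mm opening. Any yaw will do.
- lid_knob (a point): Centre of the flat top of the lid's knob, 56 mm above the lid's origin.
- capsule_seat (a point): Centre of the ring-shaped shoulder of the upright mint capsule (64 mm across), on its axis, about 46 mm above the work surface (43 mm above the tray floor). The lid's lower rim comes to rest here: the lid's origin coincides with this point when it is fully home. Moves down with the capsule as the foot gives.
- neck_top (a point): Centre of the mouth of the capsule's white neck (the stud), 24 mm above the shoulder. The neck is 50 mm in diameter, its top 5 mm tapered to 42 mm; the pacifier lies inside and does not stick out above the neck.
- catches (a point): Point on the capsule's axis 8 mm above the shoulder, level with four sprung slippery round catches that stick out 3.5 mm from the neck. A lid set on loosely stops on them, its rim about 13 mm above the shoulder; pushing it on takes up to about 15 N, then the force drops suddenly and the catches pull the lid down the last few mm and keep it on.
- capsule (a joint): How far the capsule has sunk on its soft grey silicone foot, in m: 0 at rest, at most 0.007, straight down. The foot has a small preload of about 1 N and then gives 1 mm for every 4 N of push, springing back when the push goes. The foot is stuck fast to the tray.
- tray: Slim aluminium tray, fixed, 270 x 720 mm (long side along its y), 10 mm high rim, walls and floor 3 mm thick. Origin: centre of its underside, on the work surface. The capsule, the lid and the other things stand in it.
- spoon_cup: White ceramic cup, 74 mm across and 85 mm high, with three wooden spoons standing in it up to about 175 mm high and within 45 mm of its axis; loose. Origin: centre of its underside. To be left alone.
- keys: Two silicone teething keys on a pink plastic ring, lying flat, about 115 x 55 mm and 9 mm thick; loose. Origin: underside, where the keys meet the ring. To be left alone.
- file_case: Blue plastic nail file case lying flat, 135 x 28 mm and 14 mm high; loose. Origin: centre of its underside. To be left alone.
There are look-alikes about, which are no part of the job. Leave any purple look-alike of the part that bears capsule_seat alone.

How it is judged:
By the outcome, as a careful person would: the job done as asked, in the order asked, and still so for the second after the job is handed in, while the arm keeps its last pose, push and grip.
It also fails if it takes over 43 s, if anything falls off the work surface, if the arm or the gripper's body presses on something with over 40 N, if the wrist force passes 120 N, or if a joint passes its speed limit or range.

### The arm

A 6-joint arm with a two-finger parallel gripper is mounted at the origin on the work surface. World frame = base frame: x ahead of the robot, y to its left, z up, the work surface at z = 0. Lengths are in m, angles in rad, forces in N, time in s.
With the tool pointing down it reaches from about 0.225 to 0.875 m from the base axis. Payload 3.4 kg.
Tool frame: the origin (TCP) lies between the finger pads; the fingertips stand 17 mm ahead of it and the grasp point (between the pads) lies 2 mm behind it; y points along the fingers, z is the direction in which the jaws open and shut, and the axes are right-handed (so a half turn about y gives the same grasp; the last joint's range is limited). The gripper opens to 85 mm and grips with 20 to 120 N. Pads are 22 mm wide; open, the fingers measure 114 mm over their backs; the gripper's body (76 mm by 85 mm) begins 54 mm behind the grasp point. The pads swing forward as they close: fully open they stand 13 mm farther back than shut.
Start: joints at [-1.459, 0.276, 1.505, -0, 1.361, -0.121], TCP at [0.133, -0.56, 0.248] pointing down, gripper open.
Joint ranges: [-2.89, 2.89], [-0.75, 2.08], [0.22, 2.7], [-1.18, 4.32], [0.11, 2.71], [-2.7, 2.7]. Speed limits (rad/s): [2.57, 2.57, 3.14, 3.14, 3.14, 3.14].

### API

Orientations are given as a unit quaternion [w, x, y, z].
In Python, from rig import manip, get_image, camera_model, sign_off, spot_in, silhouettes, spot_point gives the robot as it stands.
- The arm moves only by the tool jog_arm, never from a script. Its argument "targets" is a list of rows, each a list of 3 entries, a list of its own where there are three numbers: the finger opening in m, from 0 to 0.0854, then the shift along the world's x, y, z in m, then the turn about the world's z in rad. In form: [[claw, [x, y, z], spin], ...]. A call has 1 to 10 rows; each row shifts and turns the commanded pose from where the row before left it; what a row does not reach is not made up. A row lasts 1/8 s, in which the tool goes at most 62.5 mm and 10.7 degrees, less where a joint would pass 70% of its speed; a pose out of reach is approached as far as the arm can. A call with a gripper value outside its range is refused whole. The fingers move at their own pace and stop on an object; "force" is the grip in N (left out, the last holds). Time passes only in rows, so rows that do not move let the fingers close. It gives the time, the measured TCP pose, the force and the opening at its end, in the units of the state.
- manip.get_state(): the state, without advancing time (a new reading comes with each control period).
- get_image(name): name is "side" or "top"; returns (picture, depth): 480x640x3 uint8, red, green, blue; 480x640 float32, m along the optical axis (not along the pixel's ray), 0 where there is no reading.
- camera_model(name): a dict with "mtx" (3x3 intrinsics, pixels), "world_from_camera" (4x4, takes a point from camera to world coordinates). Camera axes: x right, y up, looking along -z (the intrinsics and any distortion apply to the point x, -y, -z); pixel columns grow to the right and rows downward; lengths in m; the calibration is good to about 2 mm. A picture is of the moment at which its call begins. camera_model takes no time and is no camera call.
- sign_off(): hands the job in, once; it reports no verdict.
Trained networks look in the newest picture that a camera, given by its name, has taken for a name from the list of things; names that differ only in an ending like _2 or _b are one class to them, and where a whole thing is asked for, a point or a joint stands for the part that bears it (a point fixed in the world has none). Each returns a list of dicts, best first, with "score" (0 to 1); they miss things now and then, are a little off and sometimes report something else, mostly with a low value. They report only what shows in the picture. A call takes as long as a camera call. They do not tell look-alikes from the thing itself.
- spot_in(name, camera): "position" ([column, row] in pixels, amid what is visible of it).
- silhouettes(name, camera): "mask" (480x640 bool, what is visible of it) and "position" ([column, row] in pixels, amid what is visible of it).
- spot_point(name, camera): "position" ([column, row] in pixels: a listed point, or the origin of a listed thing).
The state is a dict: "clock": time; "qpos": joint angles; "qd": joint speeds; "effort": joint torques, N m; "position": TCP position; "ee_rot": TCP orientation; "contact_force": force on the tool from outside, world axes, zero at the start; "moment": the same for the moment, N m; "width": finger opening in m.
Only numpy, scipy, OpenCV 4.12 (cv2) and the standard library are available. Lean on these libraries where they do the work, as an engineer would, in place of code of your own. Each camera call takes 0.05 s, during which the arm holds its last target.

## Working session

There is one attempt and no reset: what is moved stays moved. The work goes in short steps, Python scripts to look and compute and a tool call to move; the robot and the scene stay as the last step left them, time stands still between calls to the robot, and variables do not carry over. Pictures are saved under pics/ and viewed, and the job is handed in when it is done.

Besides the shell and the picture viewer there is one more tool, called after "Request:" as name(argument=value, ...), one argument or row to a line, values as JSON. jog_arm: Moves the arm, as the interface text tells. Its arguments: {"type":"object","properties":{"targets":{"type":"array","items":{"type":"array"}},"force":{"type":"number"}},"required":["targets"]}

```bash
mkdir -p pics; ls; python3 - <<'E'
from rig import manip, get_image, camera_model
import cv2
for c in ("side","top"):
    p,d=get_image(c); cv2.imwrite(f"pics/{c}0.png",p[:,:,::-1])
    m=camera_model(c); print(c,m)
print(manip.get_state())
E
```

```text
pics
side {'mtx': array([[542.85660133,   0.        , 322.22817854],
       [  0.        , 542.85660133, 233.61028337],
       [  0.        ,   0.        ,   1.        ]]), 'world_from_camera': array([[-0.9884087 ,  0.11149153, -0.10304308,  0.37269112],
       [-0.15175962, -0.74417052,  0.65052229,  0.68278187],
       [-0.0041539 ,  0.65861968,  0.75246453,  0.98835468],
       [ 0.        ,  0.        ,  0.        ,  1.        ]])}
top {'mtx': array([[569.05580337,   0.        , 317.51531664],
       [  0.        , 569.05580337, 242.24396541],
       [  0.        ,   0.        ,   1.        ]]), 'world_from_camera': array([[ 0.02772128,  0.98177611, -0.18800852,  0.31852288],
       [-0.99945885,  0.02389062, -0.0226109 , -0.09439888],
       [-0.01770721,  0.18853358,  0.9819071 ,  1.19775479],
       [ 0.        ,  0.        ,  0.        ,  1.        ]])}
{'clock': 0.1, 'qpos': array([-1.45902338e+00,  2.76564425e-01,  1.50604196e+00, -1.33008470e-05,
        1.36072390e+00, -1.20976843e-01]), 'qd': array([-0.00062158, -0.00093854, -0.00445591,  0.00036962,  0.00116373,
       -0.00161778]), 'effort': array([ 1.99946546e-03, -4.17700303e+01, -2.46405154e+01, -1.98868552e-04,
        5.72692050e-03, -2.53650779e-05]), 'position': array([ 0.1325771 , -0.55902924,  0.24749345]), 'ee_rot': array([ 0.08210304, -0.08210658,  0.70293795, -0.70170923]), 'contact_force': array([-0.31493148,  0.19880471,  0.2139723 ]), 'moment': array([-0.03194993,  0.06097791, -0.05886193]), 'width': 0.08527699822284074}
```

View pics/side0.png

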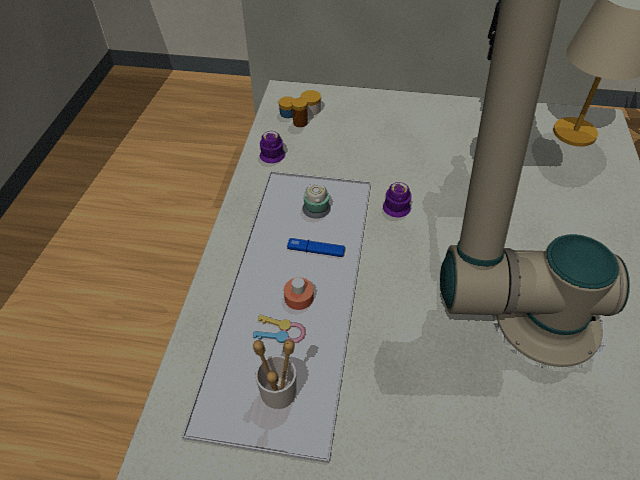

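View pics/top0.png

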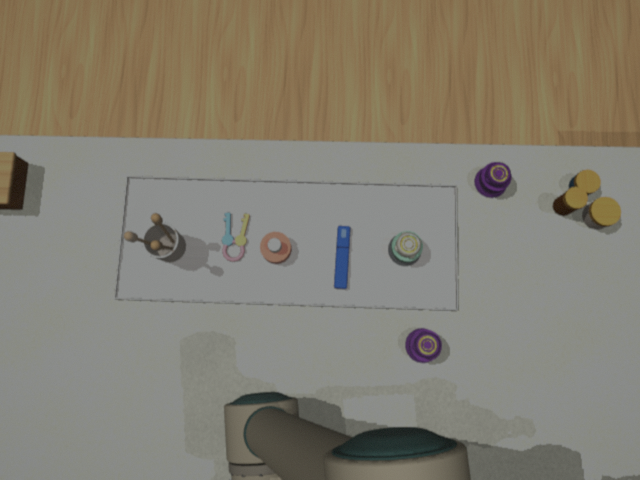

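The lid is at side (298,292), top (276,247). There are three capsules:
- Mint, in the tray: side (316,200), top (406,247).
- Purple: side (271,147), top (493,180).
- Purple: side (397,199), top (424,345).

The mint one fits, since it is mint and stands in the tray. I'll measure and make an enlarged crop next.

```bash
cat > h.py <<'E'
import numpy as np, cv2
from rig import *
def ray(c,px):
    m=camera_model(c);K=m["mtx"];T=m["world_from_camera"]
    v=np.array([(px[0]-K[0,2])/K[0,0],-(px[1]-K[1,2])/K[1,1],-1.0])
    return T[:3,3],T[:3,:3]@v
def atz(c,px,z):
    o,v=ray(c,px); return o+v*(z-o[2])/v[2]
def tri(p1,p2):
    o1,v1=ray("side",p1);o2,v2=ray("top",p2)
    s=np.linalg.lstsq(np.c_[v1,-v2],o2-o1,rcond=None)[0]
    a=o1+v1*s[0];b=o2+v2*s[1]; return (a+b)/2,np.linalg.norm(a-b)
def cloud(c,d):
    m=camera_model(c);K=m["mtx"];T=m["world_from_camera"]
    u,v=np.meshgrid(np.arange(640),np.arange(480))
    P=np.stack([(u-K[0,2])/K[0,0]*d,-(v-K[1,2])/K[1,1]*d,-d],-1)
    return P@T[:3,:3].T+T[:3,3]
E
python3 - <<'E'
from h import *
np.set_printoptions(precision=4,suppress=True)
im={c:get_image(c) for c in("side","top")}
for n in("lid","lid_knob","capsule_seat","neck_top","catches","tray","spoon_cup","keys","file_case"):
    r={c:spot_point(n,c) for c in im}
    for c in im: print(n,c,[(np.round(q["position"],1),round(q["score"],2)) for q in r[c][:4]])
    if n in("lid","lid_knob","spoon_cup","keys","file_case") and r["side"] and r["top"]: print(tri(r["side"][0]["position"],r["top"][0]["position"]))
for n in("lid","capsule"):
  for c in im:
    P=cloud(c,im[c][1])
    for s in silhouettes(n,c)[:3]:
        Q=P[s["mask"]&(im[c][1]>0)]; 
        print(n,c,s["score"],s["position"],"zmax",np.percentile(Q[:,2],[2,50,98]), "xy lo",np.percentile(Q[:,:2],3,axis=0),"hi",np.percentile(Q[:,:2],97,axis=0))
a=cv2.resize(im["side"][0][160:360,220:420],(480,480));b=cv2.resize(im["top"][0][190:310,220:440],(800,436))
cv2.imwrite("pics/c1.png",a[:,:,::-1]);cv2.imwrite("pics/c2.png",b[:,:,::-1])
E
```

```text
lid side [(array([298.9, 299.7]), 0.85)]
lid top [(array([276.1, 246.3]), 0.62)]
(array([ 0.5339,  0.0222, -0.0045]), np.float64(0.007511153031500585))
lid_knob side [(array([297. , 283.3]), 0.97)]
lid_knob top [(array([275.1, 240.6]), 0.73)]
(array([0.5359, 0.0192, 0.052 ]), np.float64(0.0065119191437383855))
capsule_seat side [(array([396.9, 192.9]), 0.84), (array([273.7, 142.9]), 0.8), (array([317.4, 194.8]), 0.77), (array([318.1, 250.5]), 0.24)]
capsule_seat top [(array([407.4, 247.8]), 0.94), (array([425.1, 344.2]), 0.85), (array([494.2, 177. ]), 0.64), (array([274.8, 247.3]), 0.62)]
neck_top side [(array([316.1, 192.2]), 0.89), (array([264.3, 135.7]), 0.61), (array([398.4, 189.7]), 0.56)]
neck_top top [(array([498.3, 173.1]), 0.82), (array([427.4, 349. ]), 0.62), (array([410. , 243.5]), 0.53)]
catches side [(array([394.1, 193.2]), 0.88), (array([265.5, 135.3]), 0.68), (array([317.8, 193.5]), 0.65)]
catches top [(array([409.1, 243.9]), 0.97), (array([425. , 343.4]), 0.8), (array([497.4, 172.3]), 0.66)]
tray side [(array([293.8, 289.6]), 0.95)]
tray top [(array([286.4, 241.7]), 0
[... 673 characters left out ...]
zmax [0.0084 0.0332 0.0611] xy lo [ 0.4998 -0.0084] hi [0.5562 0.048 ]
capsule side 0.92 [318.5, 195.3] zmax [0.0063 0.0509 0.0707] xy lo [ 0.5073 -0.2727] hi [ 0.5621 -0.2217]
capsule side 0.84 [397.8, 194.1] zmax [0.0179 0.0475 0.0674] xy lo [ 0.3087 -0.3011] hi [ 0.3635 -0.2578]
capsule side 0.64 [270.2, 147.8] zmax [0.0195 0.0479 0.0669] xy lo [ 0.6623 -0.4467] hi [ 0.7107 -0.4086]
capsule top 0.97 [427.8, 344.6] zmax [0.0386 0.0596 0.0687] xy lo [ 0.3093 -0.3153] hi [ 0.364 -0.26 ]
capsule top 0.7 [495.6, 172.4] zmax [0.0173 0.0577 0.0685] xy lo [ 0.6607 -0.4623] hi [ 0.715  -0.4095]
capsule top 0.69 [407.5, 241.4] zmax [0.0228 0.0619 0.0715] xy lo [ 0.5072 -0.2786] hi [ 0.5606 -0.2231]
```

View pics/c1.png

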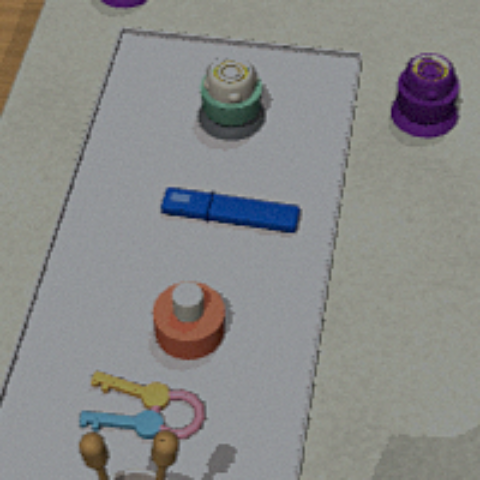

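View pics/c2.png

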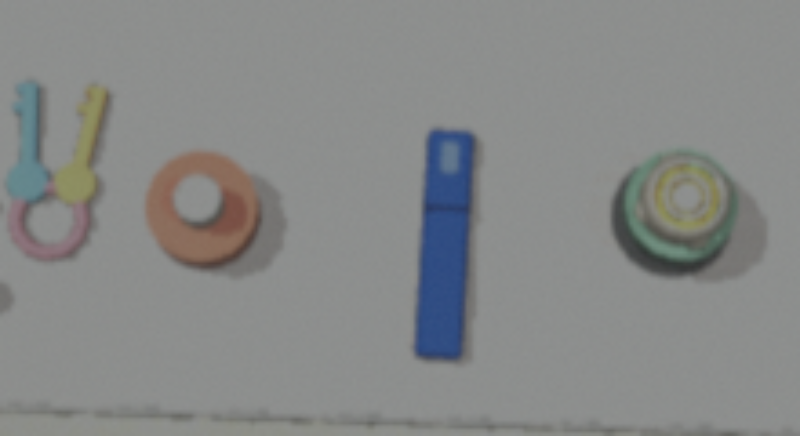

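The crops confirm the coral lid with its white knob, and the mint capsule with white neck and grey foot in the tray. Next I'll refine the xy centres with circle fits on height slices from both cameras.

```bash
cat >> h.py <<'E'
from scipy.optimize import least_squares
def disk(P,ok,c0,rmax,zlo,zhi):
    q=P[ok&(P[...,2]>zlo)&(P[...,2]<zhi)&(np.hypot(P[...,0]-c0[0],P[...,1]-c0[1])<rmax)]
    return (cv2.minEnclosingCircle(q[:,:2].astype(np.float32)),q.mean(0),np.median(q[:,2]),len(q)) if len(q) else None
E
python3 - <<'E'
from h import *
np.set_printoptions(precision=4,suppress=True)
for c in("side","top"):
    p,d=get_image(c);P=cloud(c,d);ok=d>0
    t=ok&(abs(P[...,0]-.52)<.08)&(abs(P[...,1]+.05)<.03);print(c,"tray z",np.median(P[t][:,2]))
    print("knob",disk(P,ok,(.532,.02),.03,.05,.07))
    print("deck",disk(P,ok,(.532,.02),.045,.028,.04))
    print("neck",disk(P,ok,(.534,-.25),.04,.062,.08))
    print("shoulder",disk(P,ok,(.534,-.25),.045,.041,.05))
    # knob white silhouettes at z
    for n,z in(("knob",.059),):
        pass
    # color masks
    hsv=cv2.cvtColor(p,cv2.COLOR_RGB2HSV)
    for nm,lo,hi,c0 in(("coral",(0,90,50),(20,255,255),(.53,.02)),("mint",(60,50,40),(95,255,255),(.534,-.25))):
        m=(cv2.inRange(hsv,lo,hi)>0)&ok&(np.hypot(P[...,0]-c0[0],P[...,1]-c0[1])<.06)
        z=P[m][:,2]; v,u=np.where(m); print(nm,m.sum(),u.min(),u.max(),v.min(),v.max(),np.percentile(z,[2,50,98]))
E
```

```text
side tray z 0.002520290104221723
knob (((0.5288550853729248, 0.019742224365472794), 0.01628962531685829), array([0.5298, 0.023 , 0.0573]), np.float64(0.057828371043818216), 129)
deck (((0.5307928323745728, 0.02159189060330391), 0.03357521817088127), array([0.5287, 0.027 , 0.0325]), np.float64(0.03231829529836405), 450)
neck (((0.5357195138931274, -0.24994967877864838), 0.025726497173309326), array([ 0.5345, -0.2466,  0.0669]), np.float64(0.06653371787522794), 204)
shoulder (((0.5330995917320251, -0.25094690918922424), 0.0346597284078598), array([ 0.532 , -0.2353,  0.0457]), np.float64(0.04572113855244486), 135)
coral 593 284 313 278 309 [0.0039 0.0311 0.0363]
mint 242 303 328 192 212 [0.0117 0.0386 0.0484]
top tray z 0.002428856561434767
knob (((0.529449462890625, 0.02183428779244423), 0.01472742110490799), array([0.5295, 0.0206, 0.0581]), np.float64(0.058056410110031154), 148)
deck (((0.5303530097007751, 0.021327123045921326), 0.03284711763262749), array([0.5291, 0.0207, 0.0326]), np.float64(0.03257334847094895), 577)
neck (((0.5357825756072998, -0.2518620491027832), 0.025462426245212555), array([ 0.5348, -0.2507,  0.0665]), np.float64(0.06634802496751635), 399)
shoulder (((0.5362828969955444, -0.2517069876194), 0.032236166298389435), array([ 0.5317, -0.2481,  0.0454]), np.float64(0.04535313387584039), 231)
coral 235 262 290 233 261 [0.0267 0.0325 0.0376]
mint 138 392 421 234 261 [0.0359 0.0451 0.0499]
```

```bash
python3 - <<'E'
from h import *
from scipy.spatial.transform import Rotation as R
s=manip.get_state();w,x,y,z=s["ee_rot"];print(R.from_quat([x,y,z,w]).as_matrix().round(3)); print(s["clock"],s["position"])
print(np.array([.530,.021,.15])-s["position"])
E
```

```text
[[-0.973 -0.     0.231]
 [-0.231 -0.    -0.973]
 [ 0.    -1.     0.   ]]
1.4 [ 0.13262347 -0.55951149  0.24831765]
[ 0.39737653  0.58051149 -0.09831765]
```

Request:
jog_arm(
  targets=[
    [0.085,[0.03,0.045,0],0],
    [0.085,[0.03,0.045,0],0],
    [0.085,[0.03,0.045,0],0],
    [0.085,[0.03,0.045,0],0],
    [0.085,[0.03,0.045,0],0],
    [0.085,[0.03,0.045,0],0],
    [0.085,[0.03,0.045,0],0],
    [0.085,[0.03,0.045,0],0],
    [0.085,[0.03,0.045,0],0],
    [0.085,[0.03,0.045,-0.01],0],
  ],
  force=60,
)

```text
clock: 2.65
position: [0.4341, -0.1083, 0.2392]
ee_rot: [-0.083, 0.081, -0.702, 0.703]
contact_force: [1.2, -0.7, 0.4]
width: 0.085
```

Request:
jog_arm(
  targets=[
    [0.085,[0.03,0.043,-0.02],0],
    [0.085,[0.03,0.043,-0.03],0],
    [0.085,[0.03,0.043,-0.03],0],
    [0.085,[0.006,0.0,-0.02],0],
    [0.085,[0,0,0],0],
    [0.085,[0,0,0],0],
  ],
)

```text
clock: 3.4
position: [0.5287, 0.0191, 0.139]
ee_rot: [-0.082, 0.082, -0.702, 0.702]
contact_force: [-0.2, -0.2, 0.6]
width: 0.085
```

```bash
python3 - <<'E'
from h import *
for c in("side","top"):
    p,d=get_image(c); cv2.imwrite(f"pics/{c}1.png",p[:,:,::-1])
    x,y=(220,200) if c=="side" else (200,180)
    cv2.imwrite(f"pics/{c}1c.png",cv2.resize(p[y:y+140,x:x+160],(800,600)[:2],interpolation=cv2.INTER_CUBIC)[:,:,::-1])
s=manip.get_state();print(s)
E
```

```text
{'clock': 3.5, 'qpos': array([-9.58418179e-02,  2.92793031e-01,  1.77145574e+00, -1.22477445e-04,
        1.07530308e+00,  1.24334019e+00]), 'qd': array([-0.00179419, -0.00369472,  0.0015419 , -0.00120592, -0.00300902,
        0.0012132 ]), 'effort': array([ 1.77319958e-01, -3.86636388e+01, -2.09592998e+01,  1.12507536e-02,
       -1.25426635e-03, -3.21475700e-04]), 'position': array([0.52894183, 0.01883181, 0.13954503]), 'ee_rot': array([-0.08242291,  0.08102806, -0.70217889,  0.70255656]), 'contact_force': array([-0.76122933, -0.11890557,  0.09178251]), 'moment': array([-0.00454821, -0.05071363, -0.01299302]), 'width': 0.08487487279254581}
```

View pics/side1c.png

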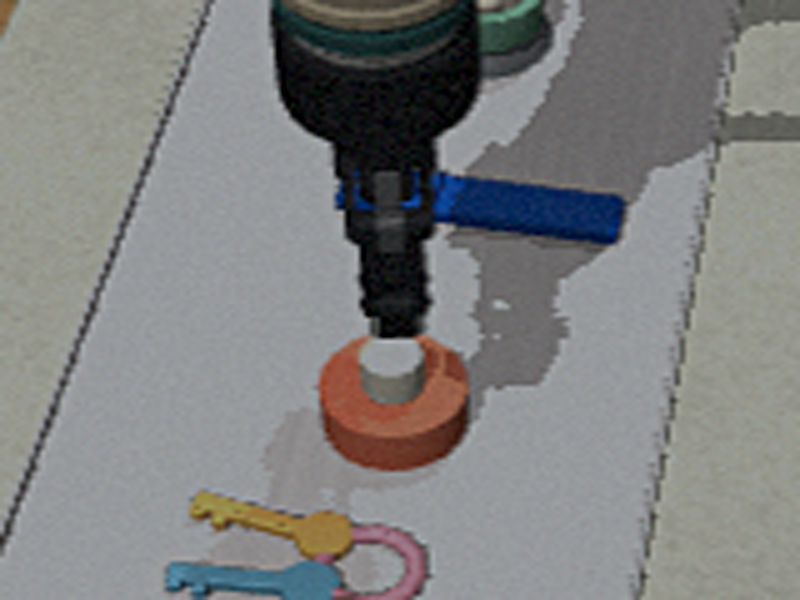

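The crop shows the gripper straight above the lid's knob at crop (392,355), with the jaws open either side. Descending and gripping.

Request:
jog_arm(
  targets=[
    [0.085,[0.001,0.002,-0.03],0],
    [0.085,[0,0,-0.03],0],
    [0.085,[0,0,-0.0225],0],
    [0.085,[0,0,0],0],
    [0.02,[0,0,0],0],
    [0.02,[0,0,0],0],
    [0.02,[0,0,0],0],
    [0.02,[0,0,0],0],
    [0.02,[0,0,0],0],
    [0.02,[0,0,0],0],
  ],
  force=60,
)

```text
clock: 4.75
position: [0.5303, 0.0214, 0.0569]
ee_rot: [-0.083, 0.082, -0.702, 0.703]
contact_force: [-0.1, 0.1, 5.0]
width: 0.0262
```

Request:
jog_arm(
  targets=[
    [0.02,[0,0,0.01],0],
    [0.02,[0,0,0.03],0],
    [0.02,[0,0,0.04],0],
    [0.02,[0,0,0.02],0],
    [0.02,[0,0,0],0],
    [0.02,[0,0,0],0],
  ],
  force=100,
)

```text
clock: 5.5
position: [0.5288, 0.0216, 0.155]
ee_rot: [0.082, -0.083, 0.702, -0.702]
contact_force: [-0.0, -0.7, -0.5]
width: 0.0247
```

```bash
python3 - <<'E'
from h import *
for c in("side","top"):
    p,d=get_image(c)
    x,y=(220,170) if c=="side" else (200,180)
    cv2.imwrite(f"pics/{c}2c.png",cv2.resize(p[y:y+150,x:x+200],(800,600),interpolation=cv2.INTER_CUBIC)[:,:,::-1])
s=manip.get_state();print(s["contact_force"],s["width"],s["moment"])
E
```

```text
[ 0.33941995 -0.31922403  0.06908844] 0.02446382750008928 [-0.0325576  -0.04381068  0.08307434]
```

View pics/side2c.png

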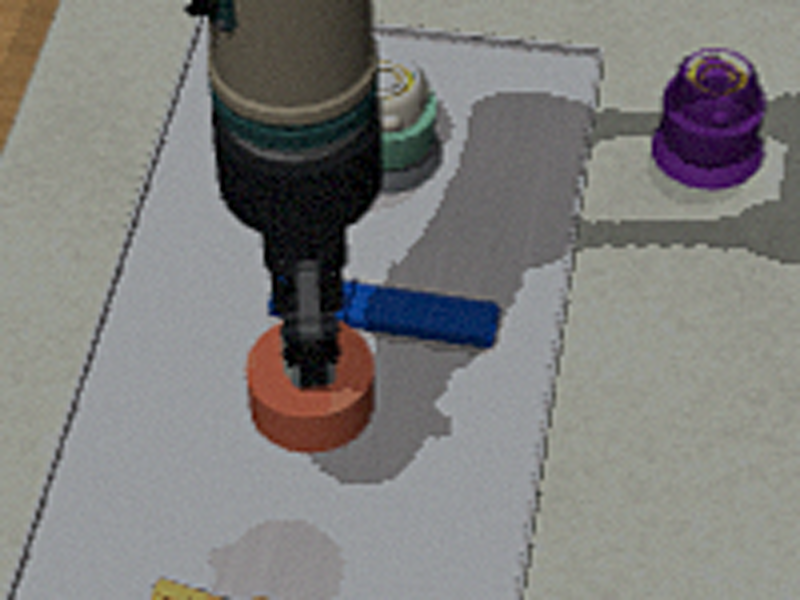

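View pics/top2c.png

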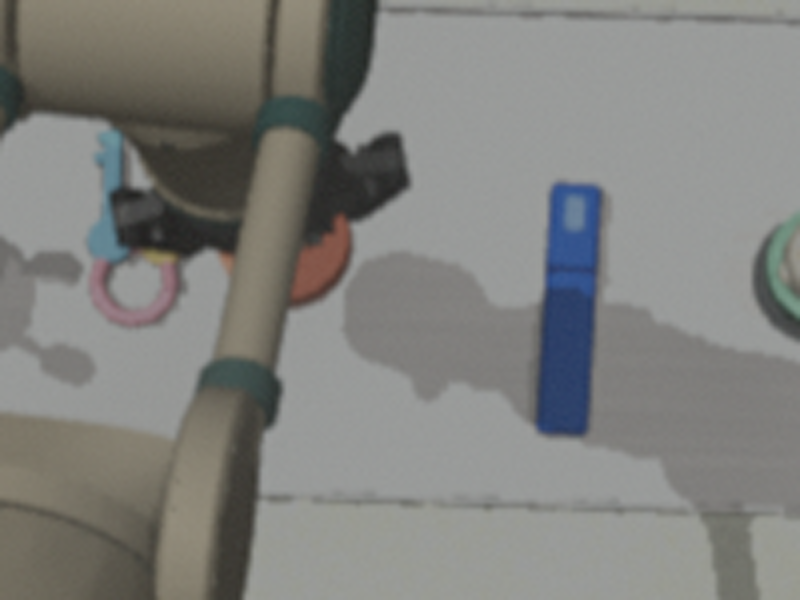

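The lid is lifted in the jaws (crop 310,385). I'll check its tilt and its centre relative to the TCP.

```bash
cat > lidm.py <<'E'
from h import *
np.set_printoptions(precision=4,suppress=True)
def meas():
    s=manip.get_state();tcp=s["position"]
    p,d=get_image("side");P=cloud("side",d);hsv=cv2.cvtColor(p,cv2.COLOR_RGB2HSV)
    m=(cv2.inRange(hsv,(0,110,50),(18,255,255))>0)&(d>0)&(np.hypot(P[...,0]-tcp[0],P[...,1]-tcp[1])<.06)
    m=cv2.erode(m.astype(np.uint8),np.ones((2,2)))>0
    Q=P[m];z=np.percentile(Q[:,2],[2,50,98]);print("tcp",tcp,"z",z,len(Q))
    zt=tcp[2]-.024
    D=Q[Q[:,2]>zt-.006]
    for _ in range(3):
        A=np.c_[D[:,:2]-D[:,:2].mean(0),np.ones(len(D))];k=np.linalg.lstsq(A,D[:,2],rcond=None)[0];r=D[:,2]-A@k;D=D[abs(r)<.0025]
    print("deck tilt deg dz/dx,dz/dy",np.degrees(k[:2]),"z",k[2],"n",len(D),"enc circle",cv2.minEnclosingCircle(D[:,:2].astype(np.float32)))
    W=Q[Q[:,2]<zt-.006]
    if len(W)>10:
        f=least_squares(lambda c:np.hypot(W[:,0]-c[0],W[:,1]-c[1])-.032,tcp[:2],loss="soft_l1",f_scale=.001);print("wall centre",f.x,len(W))
if __name__=="__main__": meas()
E
python3 lidm.py
```

```text
tcp [0.5287 0.0216 0.1545] z [0.1026 0.1281 0.133 ] 562
deck tilt deg dz/dx,dz/dy [ 0.1196 -0.1682] z 0.1295234520286898 n 296 enc circle ((0.5278424620628357, 0.023243054747581482), 0.03146006539463997)
wall centre [0.5285 0.0208] 196
```

Request:
jog_arm(
  targets=[
    [0.02,[0.003,-0.03,0.0],0],
    [0.02,[0.004,-0.045,0],0],
    [0.02,[0,-0.045,0],0],
    [0.02,[0,-0.045,0],0],
    [0.02,[0,-0.045,0],0],
    [0.02,[0,-0.04,0],0],
    [0.02,[0,-0.0225,0],0],
    [0.02,[0,0,0],0],
    [0.02,[0,0,0],0],
  ],
)

```text
clock: 6.78
position: [0.5363, -0.2496, 0.1554]
ee_rot: [0.082, -0.083, 0.703, -0.702]
contact_force: [0.1, 0.8, -0.8]
width: 0.0249
```

```bash
python3 lidm.py; python3 - <<'E'
from h import *
np.set_printoptions(precision=4,suppress=True)
s=manip.get_state();print(s["position"],s["width"],s["contact_force"])
for c in("side","top"):
    p,d=get_image(c);P=cloud(c,d);hsv=cv2.cvtColor(p,cv2.COLOR_RGB2HSV)
    m=(cv2.inRange(hsv,(60,50,30),(95,255,255))>0)&(d>0)&(np.hypot(P[...,0]-.5355,P[...,1]+.251)<.06)&(P[...,2]<.055)
    W=P[m&(P[...,2]<.043)]
    if len(W)>10:
        print(c,"capsule wall centre",least_squares(lambda q:np.hypot(W[:,0]-q[0],W[:,1]-q[1])-.032,[.5355,-.251],loss="soft_l1",f_scale=.001).x,len(W))
    x,y=(240,120) if c=="side" else (320,180)
    cv2.imwrite(f"pics/{c}3c.png",cv2.resize(p[y:y+120,x:x+160],(800,600),interpolation=cv2.INTER_CUBIC)[:,:,::-1])
E
```

```text
tcp [ 0.5363 -0.2496  0.1554] z [0.1034 0.128  0.1339] 420
deck tilt deg dz/dx,dz/dy [0.5641 0.4254] z 0.13064438276138213 n 185 enc circle ((0.5355127453804016, -0.2468709647655487), 0.031794555485248566)
wall centre [ 0.5364 -0.2504] 176
[ 0.5365 -0.2494  0.1556] 0.024755502570778822 [1.3764 0.4257 0.4388]
side capsule wall centre [ 0.5356 -0.2547] 150
top capsule wall centre [ 0.5378 -0.2524] 18
```

View pics/side3c.png

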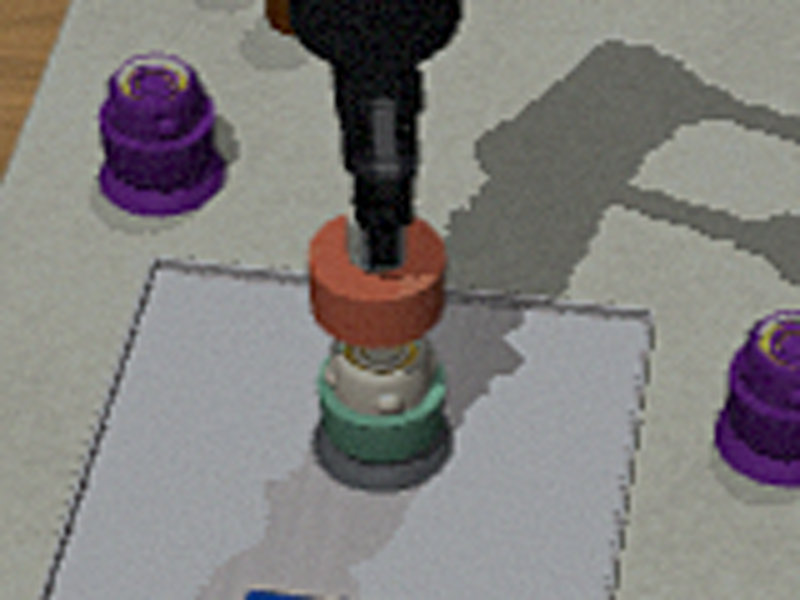

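View pics/top3c.png

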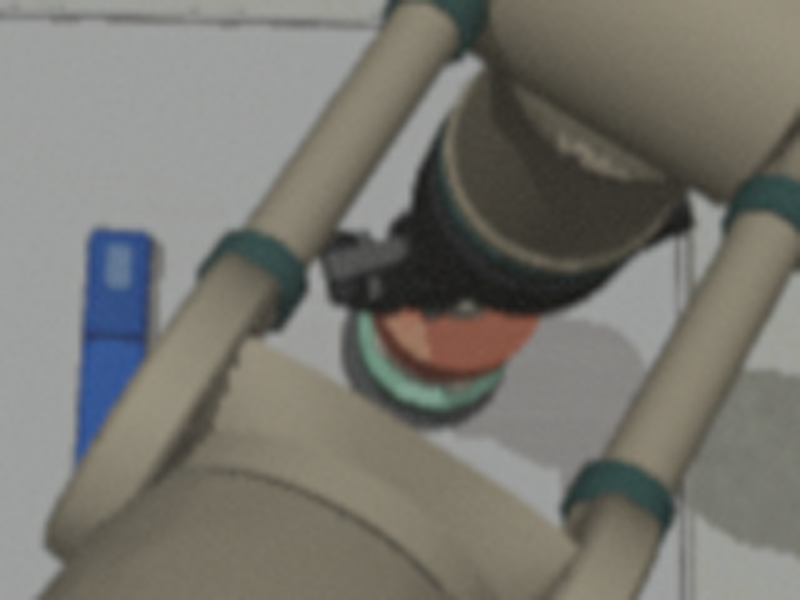

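Side crop: the lid, crop (378,280), is above the neck, crop (385,370), level and roughly coaxial. The fits suggest a correction of about -1 mm in x and -2 mm in y. I'll apply it and descend to just below the neck top.

Request:
jog_arm(
  targets=[
    [0.02,[-0.001,-0.002,-0.01],0],
    [0.02,[0,0,-0.012],0],
    [0.02,[0,0,-0.006],0],
    [0.02,[0,0,-0.004],0],
    [0.02,[0,0,0],0],
  ],
)

```text
clock: 7.55
position: [0.5355, -0.253, 0.1234]
ee_rot: [0.082, -0.082, 0.702, -0.702]
contact_force: [-0.1, -0.8, -0.8]
width: 0.025
```

Request:
jog_arm(
  targets=[
    [0.02,[0,0,-0.003],0],
    [0.02,[0,0,-0.003],0],
    [0.02,[0,0,0],0],
  ],
)

```text
clock: 7.92
position: [0.5355, -0.253, 0.1176]
ee_rot: [0.082, -0.082, 0.702, -0.702]
contact_force: [0.5, 0.8, -0.7]
width: 0.0248
```

Request:
jog_arm(
  targets=[
    [0.02,[0,0,-0.002],0],
    [0.02,[0,0,-0.002],0],
    [0.02,[0,0,0],0],
  ],
)

```text
clock: 8.3
position: [0.5356, -0.2529, 0.1137]
ee_rot: [0.082, -0.082, 0.702, -0.702]
contact_force: [-0.3, 0.7, -0.4]
width: 0.0247
```

```bash
python3 lidm.py; python3 - <<'E'
from h import *
p,d=get_image("side");x,y=240,120
cv2.imwrite("pics/side4c.png",cv2.resize(p[y:y+120,x:x+160],(800,600),interpolation=cv2.INTER_CUBIC)[:,:,::-1])
s=manip.get_state();print(s["position"],s["contact_force"],s["moment"])
E
```

```text
tcp [ 0.5356 -0.2529  0.1137] z [0.0614 0.0867 0.0919] 391
deck tilt deg dz/dx,dz/dy [-0.0034 -0.3005] z 0.08898354750505624 n 180 enc circle ((0.5352258682250977, -0.24925671517848969), 0.03167342394590378)
wall centre [ 0.5354 -0.2539] 162
[ 0.5355894  -0.25292606  0.11378422] [-0.33615737 -0.68183646 -0.37666165] [0.06523678 0.0066806  0.02176693]
```

View pics/side4c.png

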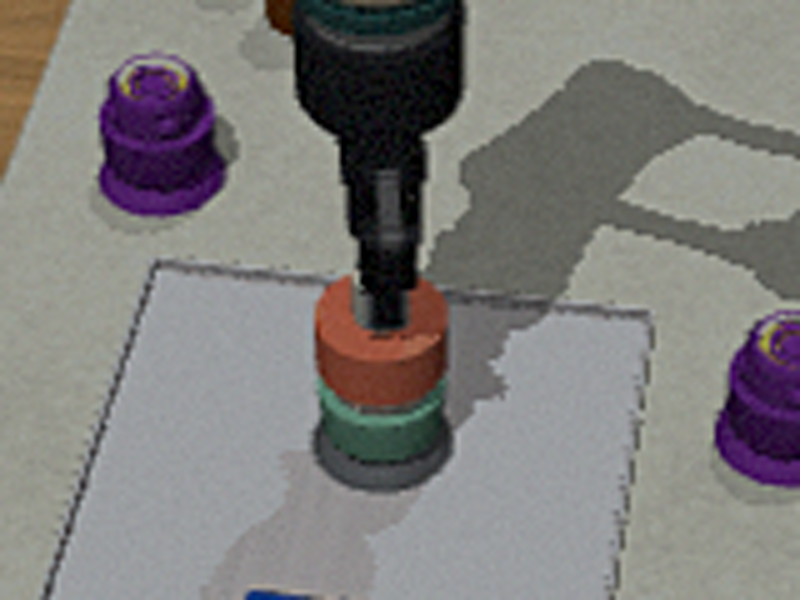

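The crop shows the lid, crop (382,340), coaxial and level over the capsule with its rim just above the shoulder and no load yet. Pressing on in small steps.

Request:
jog_arm(
  targets=[
    [0.02,[0,0,-0.002],0],
    [0.02,[0,0,0],0],
  ],
  force=120,
)

```text
clock: 8.65
position: [0.5357, -0.2525, 0.112]
ee_rot: [0.082, -0.082, 0.703, -0.702]
contact_force: [-0.3, 1.6, 1.6]
width: 0.024
```

Request:
jog_arm(
  targets=[
    [0.02,[0,0,-0.002],0],
    [0.02,[0,0,0],0],
  ],
)

```text
clock: 8.9
position: [0.5359, -0.2526, 0.1105]
ee_rot: [0.082, -0.082, 0.702, -0.702]
contact_force: [-1.0, 3.5, 6.4]
width: 0.024
```

Request:
jog_arm(
  targets=[
    [0.02,[0,0,-0.002],0],
    [0.02,[0,0,0],0],
  ],
)

```text
clock: 9.15
position: [0.5361, -0.2526, 0.1092]
ee_rot: [0.083, -0.082, 0.702, -0.702]
contact_force: [-2.2, 3.7, 9.5]
width: 0.0241
```

Request:
jog_arm(
  targets=[
    [0.02,[0,0,-0.002],0],
    [0.02,[0,0,0],0],
  ],
)

```text
clock: 9.4
position: [0.5363, -0.2527, 0.1078]
ee_rot: [-0.083, 0.081, -0.702, 0.702]
contact_force: [-1.6, 3.1, 12.3]
width: 0.0244
```

Request:
jog_arm(
  targets=[
    [0.02,[-0.0005,0.001,-0.001],0],
    [0.02,[0,0,0],0],
  ],
)

```text
clock: 9.65
position: [0.5362, -0.2524, 0.1072]
ee_rot: [-0.083, 0.081, -0.702, 0.703]
contact_force: [-1.8, 2.6, 12.8]
width: 0.024
```

Request:
jog_arm(
  targets=[
    [0.02,[0,0,-0.002],0],
    [0.02,[0,0,0],0],
  ],
)

```text
clock: 9.9
position: [0.5355, -0.2522, 0.1031]
ee_rot: [-0.083, 0.082, -0.702, 0.703]
contact_force: [0.6, 0.3, -4.1]
width: 0.0241
```

Request:
jog_arm(
  targets=[
    [0.02,[0,0,-0.002],0],
    [0.02,[0,0,0],0],
  ],
)

```text
clock: 10.15
position: [0.5352, -0.2521, 0.1003]
ee_rot: [0.082, -0.082, 0.702, -0.702]
contact_force: [1.0, 0.6, -0.6]
width: 0.0241
```

The force dropped from 12.8 N to -4.1 N, which is the click. Now I'll squash the foot.

Request:
jog_arm(
  targets=[
    [0.02,[0,0,-0.002],0],
    [0.02,[0,0,-0.001],0],
    [0.02,[0,0,0],0],
  ],
)

```text
clock: 10.52
position: [0.5352, -0.2521, 0.0987]
ee_rot: [-0.082, 0.082, -0.702, 0.703]
contact_force: [-0.6, 2.4, 6.3]
width: 0.0243
```

Request:
jog_arm(
  targets=[
    [0.02,[0,0,-0.002],0],
    [0.02,[0,0,0],0],
    [0.02,[0,0,0],0],
  ],
)

```text
clock: 10.9
position: [0.5353, -0.2521, 0.0975]
ee_rot: [-0.082, 0.082, -0.702, 0.703]
contact_force: [-3.3, 0.7, 10.9]
width: 0.0243
```

Request:
jog_arm(
  targets=[
    [0.02,[0,0,-0.0015],0],
    [0.02,[0,0,0],0],
    [0.02,[0,0,0],0],
  ],
)

```text
clock: 11.28
position: [0.5353, -0.2521, 0.0967]
ee_rot: [-0.083, 0.082, -0.702, 0.703]
contact_force: [-2.3, 3.2, 14.3]
width: 0.0239
```

Request:
jog_arm(
  targets=[
    [0.02,[0,0,-0.002],0],
    [0.02,[0,0,-0.002],0],
    [0.02,[0,0,0],0],
    [0.02,[0,0,0],0],
  ],
)

```text
clock: 11.78
position: [0.5354, -0.2521, 0.0943]
ee_rot: [-0.083, 0.081, -0.702, 0.703]
contact_force: [-4.3, 3.9, 22.5]
width: 0.0233
```

```bash
python3 lidm.py; python3 - <<'E'
from h import *
p,d=get_image("side");x,y=240,120
cv2.imwrite("pics/side5c.png",cv2.resize(p[y:y+120,x:x+160],(800,600),interpolation=cv2.INTER_CUBIC)[:,:,::-1])
s=manip.get_state();print(s["position"],s["contact_force"],s["moment"])
E
```

```text
tcp [ 0.5354 -0.2521  0.0943] z [0.0412 0.0672 0.0728] 392
deck tilt deg dz/dx,dz/dy [-0.4991 -0.5474] z 0.06966961371570646 n 169 enc circle ((0.5337877869606018, -0.24817456305027008), 0.03221326693892479)
wall centre [ 0.5354 -0.2534] 165
[ 0.53540424 -0.25211419  0.09433488] [-5.17957115  3.62974863 22.58036686] [0.89437214 0.83238156 0.03622833]
```

View pics/side5c.png

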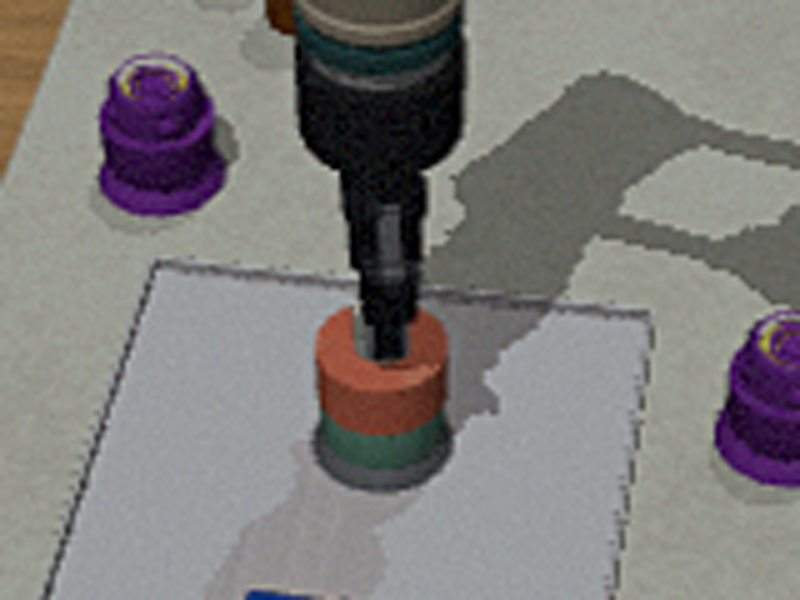

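The lid meets the mint shoulder all round (seam at crop y≈430) and the grey foot is squashed. Deck height 0.0697 puts the rim at about 0.040, which agrees with a seat sunk about 5.4 mm at 22.5 N. I'll relieve the small side load and hold.

Request:
jog_arm(
  targets=[
    [0.02,[-0.0008,0.0006,0],0],
    [0.02,[0,0,0],0],
    [0.02,[0,0,0],0],
  ],
)

```text
clock: 12.25
position: [0.5353, -0.2521, 0.0945]
ee_rot: [-0.083, 0.081, -0.701, 0.703]
contact_force: [-3.3, 3.1, 22.2]
width: 0.024
```

Request:
jog_arm(
  targets=[
    [0.02,[0,0,0],0],
    [0.02,[0,0,0],0],
    [0.02,[0,0,0],0],
    [0.02,[0,0,0],0],
    [0.02,[0,0,0],0],
    [0.02,[0,0,0],0],
    [0.02,[0,0,0],0],
    [0.02,[0,0,0],0],
    [0.02,[0,0,0],0],
    [0.02,[0,0,0],0],
  ],
)

```text
clock: 13.5
position: [0.5353, -0.2521, 0.0945]
ee_rot: [-0.083, 0.081, -0.701, 0.703]
contact_force: [-4.2, 2.9, 21.8]
width: 0.0243
```

Request:
jog_arm(
  targets=[
    [0.02,[0,0,0],0],
    [0.02,[0,0,0],0],
    [0.02,[0,0,0],0],
    [0.02,[0,0,0],0],
    [0.02,[0,0,0],0],
    [0.02,[0,0,0],0],
    [0.02,[0,0,0],0],
    [0.02,[0,0,0],0],
    [0.02,[0,0,0],0],
    [0.02,[0,0,0],0],
  ],
)

```text
clock: 14.75
position: [0.5353, -0.2521, 0.0945]
ee_rot: [-0.083, 0.081, -0.701, 0.703]
contact_force: [-3.9, 3.8, 22.5]
width: 0.0243
```

```bash
python3 lidm.py; python3 - <<'E'
from h import *
p,d=get_image("side");cv2.imwrite("pics/side6.png",p[:,:,::-1])
x,y=290,160
cv2.imwrite("pics/side6c.png",cv2.resize(p[y:y+75,x:x+60],(480,600),interpolation=cv2.INTER_CUBIC)[:,:,::-1])
s=manip.get_state();print(s["clock"],s["position"],s["contact_force"],s["moment"])
E
```

```text
tcp [ 0.5353 -0.2521  0.0945] z [0.0413 0.0675 0.0729] 389
deck tilt deg dz/dx,dz/dy [-0.9804 -1.4779] z 0.06962280915946287 n 180 enc circle ((0.5351563096046448, -0.2471795678138733), 0.03086099401116371)
wall centre [ 0.5352 -0.2531] 154
14.85 [ 0.53531536 -0.25207895  0.09450837] [-3.60016603  2.29306524 21.92074583] [ 0.74098981  0.57033403 -0.00872541]
```

View pics/side6c.png

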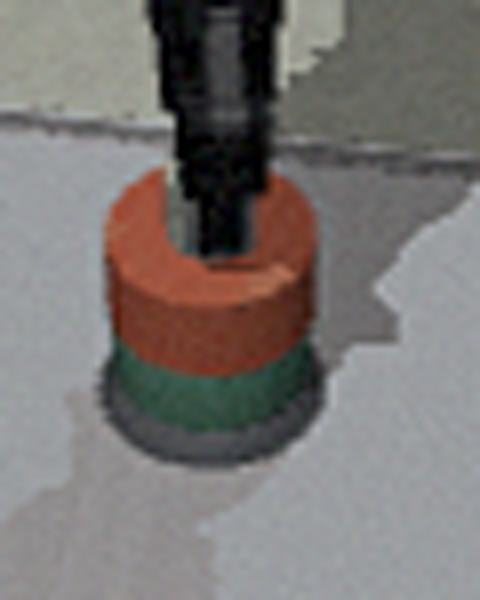

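View pics/side6.png

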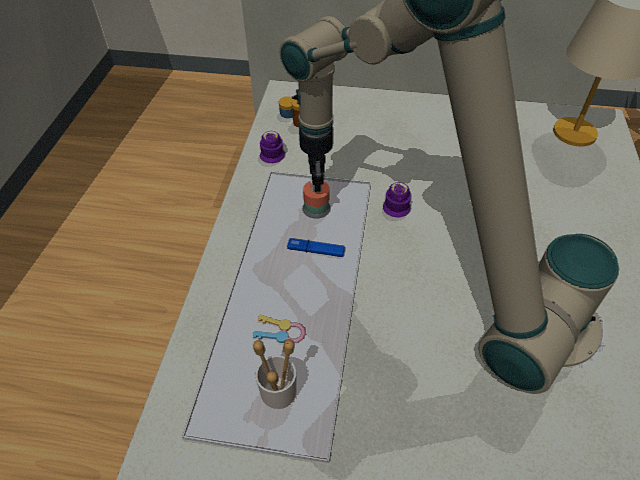

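The lid looks home with the foot squashed, and the cup, keys and case have not moved. The tilt reading is noisy, so I'll average over several frames.

```bash
python3 - <<'E'
from h import *
np.set_printoptions(precision=4,suppress=True)
D=[];S=[]
for _ in range(12):
    p,d=get_image("side");D.append(d);S.append(p)
d=np.median(D,0);p=np.mean(S,0).astype(np.uint8);P=cloud("side",d);hsv=cv2.cvtColor(p,cv2.COLOR_RGB2HSV)
m=(cv2.inRange(hsv,(0,110,50),(18,255,255))>0)&(d>0)&(np.hypot(P[...,0]-.535,P[...,1]+.252)<.05)
Q=P[m&(P[...,2]>.064)]; 
c=np.array([.5353,-.2521]);r=np.hypot(*(Q[:,:2]-c).T)
Q=Q[(r>.017)&(r<.029)]
A=np.c_[Q[:,:2]-c,np.ones(len(Q))];k=np.linalg.lstsq(A,Q[:,2],rcond=None)[0];print(np.degrees(k[:2]),k[2],len(Q),np.std(Q[:,2]-A@k))
a=np.degrees(np.arctan2(Q[:,1]-c[1],Q[:,0]-c[0]))
for lo in range(-180,180,45):
    s=(a>=lo)&(a<lo+45); 
    if s.sum(): print(lo,s.sum(),Q[s,2].mean())
# tray reference tilt
t=(abs(P[...,0]-.52)<.1)&(abs(P[...,1]+.05)<.03)&(d>0)&(P[...,2]<.01);T=P[t];B=np.c_[T[:,:2]-T[:,:2].mean(0),np.ones(len(T))];kk=np.linalg.lstsq(B,T[:,2],rcond=None)[0];print("tray",np.degrees(kk[:2]),kk[2])
s=manip.get_state();print(s["clock"],s["contact_force"])
x,y=290,160
cv2.imwrite("pics/side7c.png",cv2.resize(p[y:y+75,x:x+60],(480,600),interpolation=cv2.INTER_CUBIC)[:,:,::-1])
E
```

```text
[-0.1118  0.2702] 0.06991835776338087 161 0.0006492018556368841
-180 25 0.06985908632132592
-135 6 0.06964756468867217
-45 24 0.06993677375692947
0 26 0.06983058848840154
45 26 0.07000430578307447
90 27 0.07000308602082889
135 27 0.07012497204765786
tray [-0.0161 -0.0614] 0.002466850137386603
15.45 [-2.6051  2.8147 22.6833]
```

View pics/side7c.png

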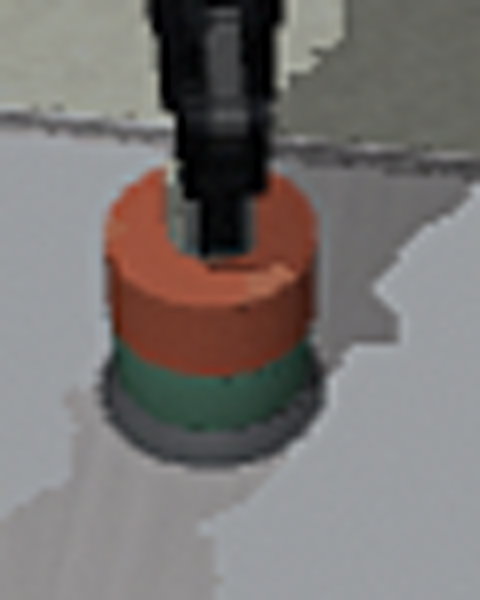

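The lid is level to 0.3° and seated, held at about 22 N for over 3 s. Handing in.

```bash
python3 -c "
from rig import *
print(sign_off()); print(manip.get_state()['contact_force'])"
```

```text
the job is handed in; nothing more can be done
None
the job is handed in; nothing more can be done
```

I took the coral lid by its knob, set it on the mint capsule and pressed it straight down until it clicked. The push peaked at about 13 N and then dropped suddenly to −4 N. I kept bearing down at about 22 N for over 3 s and handed in at about 15.5 s, still gripping the knob and pressing.

**Last checks:**
- **Level:** the deck is level to about 0.3° on a 12-frame average. An earlier single-frame reading of 1–1.5° was noise.
- **Seating:** the rim is at about 40 mm, which matches the shoulder sunk roughly 5.4 mm on the squashed foot.
- **Side load:** a small side load of about 4 N stayed on the lid. A 1 mm nudge did not clear it.
- **Other things:** by eye in the picture, the spoon cup, keys, file case and purple look-alikes have not moved.

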